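# Load a clock movement into a spring-jaw holder

### The arm

A 6-joint arm with a two-finger parallel gripper is mounted at the origin on the work surface. World frame = base frame: x ahead of the robot, y to its left, z up, the work surface at z = 0. Lengths are in m, angles in degrees, forces in N, time in s.
With the tool pointing down it reaches from about 0.4 to 0.825 m from the base axis. Payload 7 kg.
Tool frame: the origin (TCP) lies at the very end of the fingers, on their centre line; the grasp point (between the pads) lies 19 mm behind it (r.hold_point_z is the distance from the TCP to the grasp point, in m); z points along the fingers, y is the direction in which the jaws open and shut (so a half turn about z gives the same grasp; the last joint's range is limited). The gripper opens to 88 mm and grips with 3 to 60 N. Pads are 19 mm wide; open, the fingers measure 130 mm over their backs; the gripper's body (78 mm by 193 mm) begins 47 mm behind the grasp point.
Start: joints at [89.731, 20.546, 0.682, 0, -70.136, -16.507], TCP at [0.195, 0.646, 0.227] pointing down, gripper open.
Joint ranges: [-176.03, 176.03], [-82.01, 121.73], [-58.28, 71.71], [-173.87, 95.51], [-174.79, -0.11], [-173.66, 173.66]. Speed limits (degrees/s): [136.94, 136.94, 172.46, 180, 180, 180].

### API

Orientations are given as [roll, pitch, yaw] about the fixed x, y, z axes, in that order (R = Rz(yaw) Ry(pitch) Rx(roll)).
In Python, from plant import r gives the robot as it stands. The module is installed in compiled form; this text tells all that it offers.
- The arm moves only by the shell command python3 -m inch 'ROWS' [FORCE]. ROWS is text: rows parted by semicolons, each of 7 numbers parted by spaces: the shift along the tool's x, y, z in m, then the turn, a rotation vector about the tool's x, y, z in rad, then the opening, from 0 (shut) to 1 (fully open). In form: tx ty tz ax ay az jaw; .... A call has 1 to 20 rows; each row shifts and turns the commanded pose from where the row before left it, along the tool's axes as they then stand; what a row does not reach is not made up. A row lasts 1/12 s, in which the tool goes at most 41.7 mm and 7.16 degrees, less where a joint would pass 70% of its speed; a pose out of reach is approached as far as the arm can. A call with a gripper value outside its range is refused whole. The fingers move at their own pace and stop on an object; FORCE is the grip in N (left out, the last holds). Time passes only in rows, so rows that do not move let the fingers close. It gives the time, the measured TCP pose, the force and the opening at its end, in the units of the state.
- r.get_state(): the state, without advancing time (a new reading comes with each control period).
- r.capture(name): name is "side" or "top" or "wrist"; returns the picture (384x512x3 uint8, red, green, blue); there is no depth.
- r.camera_params(name): a dict with "vfov" (degrees; the focal length in pixels is half the picture's height over the tangent of half this angle, whatever the lens; pixels are square), "cx", "cy" (the principal point, pixels), "R" (3x3) and "t" (3): a world point X has camera coordinates R X + t. Camera axes: x right, y down, z forward; pixel columns grow to the right and rows downward; lengths in m; the calibration is good to about 2 mm. A picture is of the moment at which its call begins: read the wrist's pose just before it. camera_params takes no time and is no camera call; for the wrist camera it gives the pose at the moment of the call.
- r.close_job(): hands the job in, once; it reports no verdict.
Trained networks look in the newest picture that a camera, given by its name, has taken for a name from the list of things; names that differ only in an ending like _2 or _b are one class to them, and where a whole thing is asked for, a point or a joint stands for the part that bears it (a point fixed in the world has none). Each returns a list of dicts, best first, with "p" (0 to 1); they miss things now and then, are a little off and sometimes report something else, mostly with a low value. They report only what shows in the picture. A call takes as long as a camera call. They do not tell look-alikes from the thing itself.
- r.recognise(target, camera): "xy" ([column, row] in pixels, amid what is visible of it).
The state is a dict: "time_s": time; "joints": joint angles; "qd": joint speeds; "joint_torque": joint torques, N m; "tcp_pos": TCP position; "eef_rot": TCP orientation; "contact_force": force on the tool from outside, world axes, zero at the start; "moment": the same for the moment, N m; "gripper_width": finger opening in m.
Only numpy, scipy, OpenCV 4.12 (cv2) and the standard library are available. Lean on these libraries where they do the work, as an engineer would, in place of code of your own. Each camera call takes 0.05 s, during which the arm holds its last target.

### The job

Load the larger, oblong clock movement into the spring-jaw holder: press the sprung jaw back, lower the movement flat onto the seat with its shaft up and its long side running from jaw to jaw, and let the jaw close on it so that it is left clamped, centred across the holder. Leave the smaller square movement lying where it is.

Things in the scene. Friction and masses are not known exactly. Their poses are not given: they have to be found in the camera images.
- movement: Oblong quartz clock movement, loose, lying flat: black plastic box 64 mm long (x), 46 wide (y), 24 high, about 0.12 kg, with a brass shaft (8 mm thick at its foot) standing 18 mm up from the middle of its top. Origin: centre of its underside, z up. Turning it half round makes no difference.
- holder: Holder, fixed: base plate 190x80x8 mm; x runs from the low fixed jaw (robot side) to the tall sprung jaw, z up. Origin: centre of the underside. Seat 34 mm wide, at z 18. Fixed jaw 50 wide, x -90 to -70, top at z 30. Sprung jaw 50 wide, 16 thick, top at z 68, face at x -22 when shut (gap 48). Clamped, the movement's middle is at x -38, y 0. Spring post from x 35, top at z 57.
- jaw (a joint): Travel of the sprung jaw along the holder's +x, m: 0 shut, 0.016 closed on the oblong movement, 0.035 fully back (gap 83 mm). Spring: 3 N at 0, 5.4 N at 0.016, 8.2 N at 0.035; damped, it shuts by itself in about 0.25 s. A movement held over the fixed jaw, underside 34 to 50 mm above the bench, meets its face, can push it back and then go down into the gap.
- small_movement: The smaller, square clock movement, a bystander: a black plastic box 44 x 44 x 18 mm with the same brass shaft on top, loose on the bench. Origin: centre of its underside, z up.
There are look-alikes about, which are no part of the job. Leave any turquoise look-alike of the movement alone. What is shaped like the holder but blue is not meant.

How it is judged (in metres and radians):
At the end, for the whole second after the job is handed in: The oblong movement rests still and flat (6 deg), shaft up, on the seat (height within 4 mm), its long side along the holder (10 deg), its middle within 12 mm of the centre line and 7 mm of the clamped place along it, the sprung jaw closed on it (joint 12 to 20 mm) (x of movement in the frame of holder between -0.045 and -0.031 m and y of movement in the frame of holder between -0.012 and 0.012 m and z of movement in the frame of holder between 0.014 and 0.022 m and value of joint jaw between 0.012 and 0.02 m and angle between the x axis of movement and the x axis of holder, either way round below 0.17 rad and angle between movement's own z axis and vertical below 0.1 rad and linear speed of movement below 0.02 m/s); the robot touches nothing.
It fails at once if the smaller square movement is shifted by more than 30 mm (distance of small_movement from where it was at the start of the episode above 0.03 m).
It also fails if it takes over 38 s, if anything falls off the work surface, if the arm or the gripper's body presses on something with over 40 N, if the wrist force passes 120 N, or if a joint passes its speed limit or range.

## Working session

There is one attempt and no reset: what is moved stays moved. The work goes in short steps, Python scripts to look and compute and a shell command to move; the robot and the scene stay as the last step left them, time stands still between calls to the robot, and variables do not carry over. Pictures are saved under pics/ and viewed, and the job is handed in when it is done.

```bash
mkdir -p pics
python3 - <<'E'
from plant import r
import cv2,numpy as np
s=r.get_state();print(s)
for c in ("top","side"):
    im=r.capture(c);cv2.imwrite(f"pics/{c}0.png",im[:,:,::-1])
    for n in ("movement","holder","jaw","small_movement"):
        print(c,n,r.recognise(n,c))
    p=r.camera_params(c);print(p)
E
```

```text
{'time_s': 0.0, 'joints': array([ 8.97296842e+01,  2.05924782e+01,  6.34640299e-01, -1.87459486e-02,
       -7.01354043e+01, -1.65079269e+01]), 'qd': array([-0.01394813,  0.11426569,  0.00244545,  0.04904792, -0.07420484,
       -0.01749592]), 'joint_torque': array([ 1.24740716e-03, -5.82712591e+01,  2.93045032e+01,  6.99658424e+00,
        6.97313400e-03, -1.45112463e-04]), 'tcp_pos': array([0.19473266, 0.6458039 , 0.22562181]), 'eef_rot': array([ 1.79905594e+02, -9.60100221e-03, -1.67846191e+01]), 'contact_force': array([-0.46608533,  0.15835558,  0.73910847]), 'moment': array([-0.05819956, -0.02202111, -0.01774147]), 'gripper_width': 0.08766718206077947}
top movement [{'xy': [327.4, 158.9], 'p': 0.96}, {'xy': [296.6, 132.1], 'p': 0.78}, {'xy': [354.3, 123.8], 'p': 0.62}]
top holder [{'xy': [203.3, 184.7], 'p': 0.77}, {'xy': [157.3, 274.7], 'p': 0.61}]
top jaw [{'xy': [156.2, 274.1], 'p': 0.81}, {'xy': [198.0, 184.8], 'p': 0.52}]
top small_movement [{'xy': [312.9, 227.0], 'p': 0.66}]
{'vfov': 47.113190925700756, 'cx': 254.3318084736133, 'cy': 195.5621004378107, 'R': array([[ 0.00741131, -0.9999657 , -0.00369765],
       [-0.98449624, -0.00664852, -0.17527961],
       [ 0.17524902,  0.00493937, -0.98451175]]), 't': array([-0.06841687,  0.53072697,  1.06517065])}
side movement [{'xy': [349.1, 200.6], 'p': 0.93}, {'xy': [393.6, 237.5], 'p': 0.9}, {'xy': [339.2, 227.9], 'p': 0.78}]
side holder [{'xy': [248.6, 169.3], 'p': 0.93}, {'xy': [156.9, 174.2], 'p': 0.8}]
side jaw [{'xy': [155.4, 165.6], 'p': 0.76}, {'xy': [246.8, 161.9], 'p': 0.7}]
side small_movement [{'xy': [260.9, 244.5], 'p': 0.7}]
{'vfov': 48.08242058143771, 'cx': 256.09070390656166, 'cy': 188.19618050504553, 'R': array([[ 0.90045934, -0.43443826, -0.02088969],
       [-0.25618445, -0.49095478, -0.83266616],
       [ 0.35148614,  0.75513363, -0.55338114]]), 't': array([-0.4951873 ,  0.14326509,  0.96094533])}
```

View pics/top0.png

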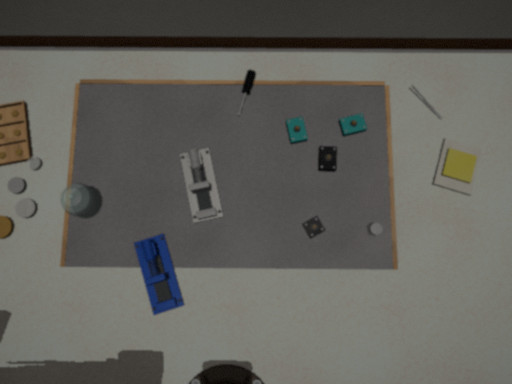

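View pics/side0.png

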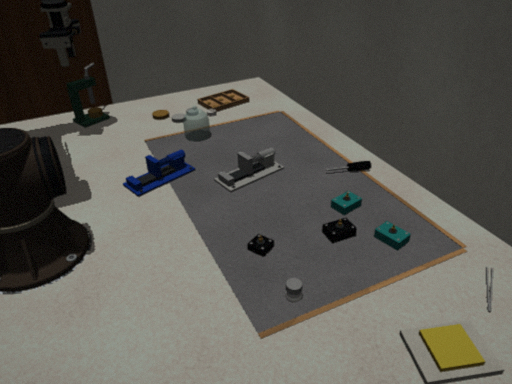

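The top picture shows the black oblong movement at (327,158), the square one at (313,227), the grey holder at (201,185) with its low jaw towards the robot. The turquoise and blue items are look-alikes.

```bash
cat > h.py <<'E'
from plant import r
import cv2,numpy as np
def ray(c,u,v,z,p=None):
    p=p or r.camera_params(c);f=192/np.tan(np.radians(p['vfov']/2))
    R=p['R'];C=-R.T@p['t'];d=R.T@np.array([(u-p['cx'])/f,(v-p['cy'])/f,1])
    return C+d*(z-C[2])/d[2]
def proj(p,X):
    f=192/np.tan(np.radians(p['vfov']/2));q=p['R']@np.array(X)+p['t']
    return np.array([p['cx']+f*q[0]/q[2],p['cy']+f*q[1]/q[2]])
E
python3 - <<'E'
from h import *
print("mov",ray("top",327.4,158.9,.02),ray("side",339,228,.02))
print("holder",ray("top",203.3,184.7,.02),ray("side",248.6,169.3,.03))
print("small",ray("top",312.9,227,.02))
im=cv2.imread("pics/top0.png")
a=cv2.resize(im[140:180,305:350],None,fx=8,fy=8,interpolation=cv2.INTER_CUBIC)
b=cv2.resize(im[140:230,170:230],None,fx=6,fy=6,interpolation=cv2.INTER_CUBIC)
o=np.zeros((560,760,3),np.uint8);o[:320,:360]=a;o[:540,370:730]=b
cv2.imwrite("pics/z0.png",np.clip(o*1.6,0,255).astype(np.uint8))
print(r.camera_params("wrist"))
E
```

```text
mov [ 0.63496066 -0.25551439  0.02      ] [ 0.63527055 -0.25790227  0.02      ]
holder [0.5637394  0.06832887 0.02      ] [0.55524133 0.05694328 0.03      ]
small [ 0.45545237 -0.21464043  0.02      ]
{'vfov': 58.79799419761657, 'cx': 263.1194303522426, 'cy': 196.34076939762278, 'R': array([[-2.88961679e-01, -9.57340640e-01,  2.16123822e-04],
       [-9.22582207e-01,  2.78530532e-01,  2.66950959e-01],
       [-2.55623199e-01,  7.69392053e-02, -9.63710091e-01]]), 't': array([ 0.67481617, -0.03490793,  0.389944  ])}
```

View pics/z0.png

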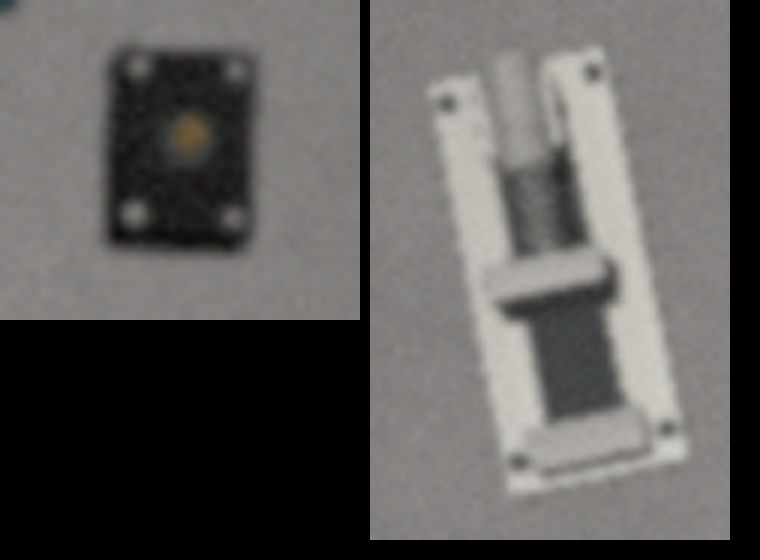

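Run:
```python
from h import *
from scipy.optimize import least_squares
p=r.camera_params("top")
q=np.array([(430,90),(603,47),(690,458),(510,493)],float)
q=np.c_[170+(q[:,0]-370)/6,140+q[:,1]/6]-0.4
B=np.array([(95,40),(95,-40),(-95,-40),(-95,40)])/1000
def T(x,P,z):
    c,s=np.cos(x[2]),np.sin(x[2]);return np.c_[x[0]+c*P[:,0]-s*P[:,1],x[1]+s*P[:,0]+c*P[:,1],np.full(len(P),z)]
f=lambda x,P,z,q:np.ravel([proj(p,X)-u for X,u in zip(T(x,P,z),q)])
s=least_squares(f,[.56,.065,.2],args=(B,.008,q));print("holder",s.x[:2],np.degrees(s.x[2]),s.fun)
q=np.array([(112,48),(255,52),(250,235),(108,232)],float);q=np.c_[305+q[:,0]/8,140+q[:,1]/8]-.4
M=np.array([(32,23),(32,-23),(-32,-23),(-32,23)])/1000
s=least_squares(f,[.63,-.25,0],args=(M,.024,q));print("mov",s.x[:2],np.degrees(s.x[2]),s.fun)
w=r.camera_params("wrist");C=-w['R'].T@w['t'];st=r.get_state()
from scipy.spatial.transform import Rotation as Ro
Rt=Ro.from_euler('xyz',st['eef_rot'],degrees=True).as_matrix()
print("cam in tool",Rt.T@(C-st['tcp_pos']),"axes\n",Rt.T@w['R'].T)
print("delta tool to mov",Rt.T@(np.r_[s.x[:2],.2]-st['tcp_pos']))
```

```text
holder [0.56687963 0.07616524] 12.99268926069017 [-0.46623903 -1.10563366  0.1489932  -0.28366798  0.28280203  0.22263622
  0.02569394  1.08345694]
mov [ 0.63832344 -0.25456927] -2.1259832390806346 [ 0.08923525 -0.49522732 -0.2727042  -0.2627073   0.05778813  0.56010256
  0.12388067  0.18455932]
cam in tool [ 7.06738813e-02  9.07449721e-05 -1.58446705e-01] axes
 [[-3.42945728e-04 -9.63710618e-01 -2.66948921e-01]
 [ 9.99999935e-01 -3.61177743e-04  1.91988826e-05]
 [-1.14918176e-04 -2.66948897e-01  9.63710679e-01]]
delta tool to mov [0.68462142 0.7344405  0.02659211]
```

```bash
python3 -m inch '.0296 .0239 0 0 0 0 1;.0296 .0239 0 0 0 0 1;.0296 .0239 0 0 0 0 1;.0296 .0239 0 0 0 0 1;.0296 .0239 0 0 0 0 1;.0296 .0239 0 0 0 0 1;.0296 .0239 0 0 0 0 1;.0296 .0239 0 0 0 0 1;.0296 .0239 0 0 0 0 1;.0296 .0239 0 0 0 0 1;.0296 .0239 0 0 0 0 1;.0296 .0239 0 0 0 0 1;.0296 .0239 0 0 0 0 1;.0296 .0239 0 0 0 0 1;.0296 .0239 0 0 0 0 1;.0296 .0239 0 0 0 0 1;.0296 .0239 0 0 0 0 1;.0296 .0239 0 0 0 0 1' && python3 -m inch '0 0 0 0 0 -.104 1;0 0 0 0 0 -.104 1;0 0 0 0 0 -.104 1;0 0 0 0 0 -.104 1;0 0 0 0 0 -.104 1;0 0 0 0 0 0 1'
python3 - <<'E'
from h import *
s=r.get_state();print(s['joints'],s['tcp_pos'],s['eef_rot'])
im=r.capture("wrist");cv2.imwrite("pics/w1.png",im[:,:,::-1])
np.savez("w1.npz",**r.camera_params("wrist"))
E
```

```text
time_s: 2.0
tcp_pos: [0.5816, 0.0788, 0.2269]
eef_rot: [-180.0, -0.0, -16.8]
contact_force: [0.4, 1.5, 0.5]
gripper_width: 0.0877
time_s: 2.5
tcp_pos: [0.5808, 0.0805, 0.2266]
eef_rot: [-180.0, -0.0, 13.3]
contact_force: [-0.4, 1.2, -0.2]
gripper_width: 0.0877
[ 2.69787841e+01  1.22533831e+01 -1.08637247e+01 -4.22792910e-04
 -6.68752880e+01  7.62926916e+01] [0.58081551 0.08045073 0.22663759] [-1.79997820e+02 -7.29543217e-03  1.32713095e+01]
```

View pics/w1.png

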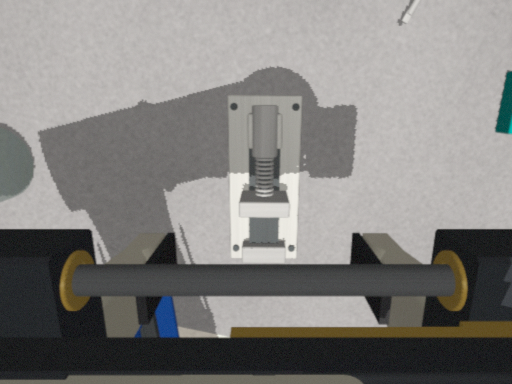

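Run:
```python
import cv2
im=cv2.imread("pics/w1.png")[85:270,215:315]
im=cv2.resize(im,None,fx=3.2,fy=3.2,interpolation=cv2.INTER_CUBIC);print(im.shape)
import numpy as np
cv2.imwrite("pics/z1.png",im)
```

```text
(592, 320, 3)
```

View pics/z1.png

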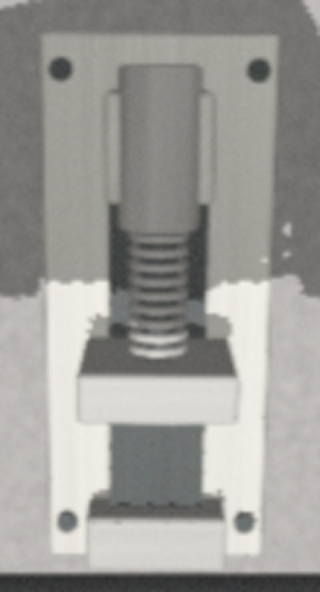

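Run:
```python
from h import *
from scipy.optimize import least_squares
d=np.load("w1.npz");p={k:d[k] for k in d}
P=[(95,40,8,41,36),(95,-40,8,279,36),(-95,-40,8,259,553),(-95,40,8,51,553),
(-22,25,68,78,422),(-22,-25,68,238,422),(-70,25,30,89,514),(-70,-25,30,223,514),(-6,25,68,78,376),(-6,-25,68,240,376)]
P=np.array(P,float);q=np.c_[215+P[:,3]/3.2,85+P[:,4]/3.2]-.35;X=P[:,:3]/1000
def f(x):
    c,s=np.cos(x[2]),np.sin(x[2]);W=np.c_[x[0]+c*X[:,0]-s*X[:,1],x[1]+s*X[:,0]+c*X[:,1],X[:,2]]
    return np.ravel([proj(p,a)-b for a,b in zip(W,q)])
s=least_squares(f,[.56,.065,.2],loss='soft_l1');print(s.x,np.degrees(s.x[2]));print(f(s.x).reshape(-1,2).round(1))
c,n=np.cos(s.x[2]),np.sin(s.x[2])
for a in (-.07,-.054,-.038,-.035):print(a,s.x[0]+c*a,s.x[1]+n*a)
```

```text
[0.56514154 0.076404   0.21763913] 12.469803628214727
[[-0.5 -2.1]
 [ 0.6 -1.5]
 [ 0.8  0.9]
 [-0.3  0.4]
 [-0.5  0.4]
 [ 0.4  0.7]
 [-1.1  1. ]
 [ 1.4  1.3]
 [-0.7 -0.9]
 [ 0.2 -0.5]]
-0.07 0.4967928432990937 0.06128924670113238
-0.054 0.5124154023527914 0.06474404750779655
-0.038 0.5280379614064892 0.06819884831446074
-0.035 0.5309671912290574 0.06884662346571027
```

```bash
python3 -m inch '-.0023 .0377 0 0 0 0 1;-.0023 .0377 0 0 0 0 1;-.0023 .0377 0 0 0 0 1;-.0023 .0377 0 0 0 0 1;-.0023 .0377 0 0 0 0 1;-.0023 .0377 0 0 0 0 1;-.0023 .0377 0 0 0 0 1;-.0023 .0377 0 0 0 0 1;-.0023 .0377 0 0 0 0 1;0 0 0 0 0 .089 1;0 0 0 0 0 .089 1;0 0 0 0 0 .089 1;0 0 0 0 0 0 1'
python3 - <<'E'
from h import *
s=r.get_state();print(s['joints'],s['tcp_pos'],s['eef_rot'])
im=r.capture("wrist");cv2.imwrite("pics/w2.png",im[:,:,::-1])
np.savez("w2.npz",**r.camera_params("wrist"))
print(r.recognise("movement","wrist"))
E
```

```text
time_s: 3.63
tcp_pos: [0.637, -0.2551, 0.2263]
eef_rot: [-180.0, 0.0, -2.8]
contact_force: [0.4, 1.1, 0.7]
gripper_width: 0.0873
[-5.59596552e+00  2.16107889e+01  2.24124262e+00  1.79641013e-04
 -7.06496547e+01  9.28395331e+01] [ 0.63695963 -0.25512872  0.22631395] [-1.79999218e+02  1.91857177e-02 -2.75637273e+00]
[{'xy': [329.6, 74.5], 'p': 0.93}, {'xy': [182.6, 100.4], 'p': 0.91}, {'xy': [264.3, 168.0], 'p': 0.67}]
```

View pics/w2.png

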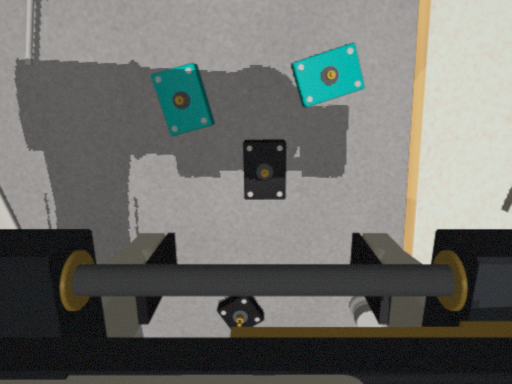

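Run:
```python
import cv2,numpy as np
im=cv2.imread("pics/w2.png")[130:210,230:300]
im=cv2.resize(im,None,fx=7,fy=7,interpolation=cv2.INTER_CUBIC);print(im.shape)
cv2.imwrite("pics/z2.png",np.clip(im.astype(float)*2.2,0,255).astype(np.uint8))
```

```text
(560, 490, 3)
```

View pics/z2.png

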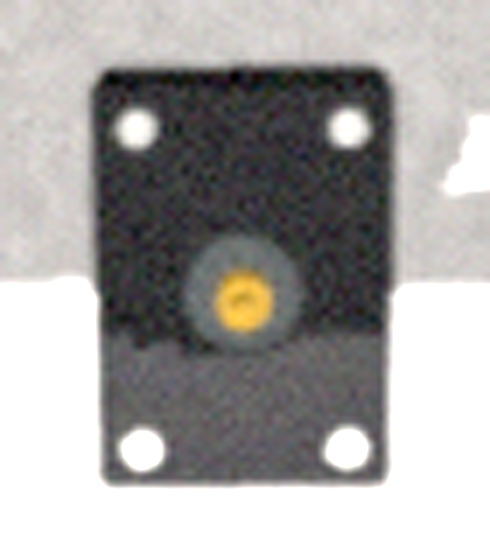

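Run:
```python
from h import *
from scipy.optimize import least_squares
d=np.load("w2.npz");p={k:d[k] for k in d}
P=[(32,23,24,97,84),(32,-23,24,392,84),(-32,-23,24,385,484),(-32,23,24,103,484)]
P=np.array(P,float);q=np.c_[230+P[:,3]/7,130+P[:,4]/7]-.43;X=P[:,:3]/1000
def f(x):
    c,s=np.cos(x[2]),np.sin(x[2]);W=np.c_[x[0]+c*X[:,0]-s*X[:,1],x[1]+s*X[:,0]+c*X[:,1],X[:,2]]
    return np.ravel([proj(p,a)-b for a,b in zip(W,q)])
s=least_squares(f,[.64,-.25,0]);print(s.x,np.degrees(s.x[2]));print(f(s.x).reshape(-1,2).round(1))
print(ray("",230+245/7-.4,130+300/7-.4,.042,p), ray("",230+243/7-.4,130+288/7-.4,.025,p))
```

```text
[ 0.63607824 -0.25605011 -0.04200508] -2.4067136936587836
[[-0.8 -0.6]
 [ 0.8 -0.6]
 [ 0.7  0.7]
 [-0.7  0.7]]
[ 0.63798988 -0.25619798  0.042     ] [ 0.63641964 -0.25590102  0.025     ]
```

```bash
python3 -m inch '0 .001 .04 0 0 -.006 1;0 0 .04 0 0 0 1;0 0 .04 0 0 0 1;0 0 .04 0 0 0 1;0 0 .035 0 0 0 1;0 0 .015 0 0 0 1;0 0 .008 0 0 0 1;0 0 0.005 0 0 0 1;0 0 0 0 0 0 1' && python3 -m inch '0 0 0 0 0 0 0;0 0 0 0 0 0 0;0 0 0 0 0 0 0;0 0 0 0 0 0 0;0 0 0 0 0 0 0;0 0 0 0 0 0 0;0 0 0 0 0 0 0;0 0 0 0 0 0 0' 40
```

```text
time_s: 4.48
tcp_pos: [0.6374, -0.2555, 0.0035]
eef_rot: [180.0, 0.0, -1.9]
contact_force: [0.6, 0.1, 0.3]
gripper_width: 0.0876
time_s: 5.15
tcp_pos: [0.6371, -0.2558, 0.0038]
eef_rot: [180.0, -0.0, -1.9]
contact_force: [-1.3, 0.4, 1.5]
gripper_width: 0.0457
```

```bash
python3 -m inch '0 0 -.01 0 0 0 0;0 0 -.03 0 0 0 0;0 0 -.04 0 0 0 0;0 0 -.04 0 0 0 0;0 0 -.01 0 0 0 0;0 0 0 0 0 0 0'
python3 - <<'E'
from h import *
from scipy.spatial.transform import Rotation as Ro
s=r.get_state();print(s['tcp_pos'],s['eef_rot'],s['gripper_width'],s['contact_force'])
im=r.capture("wrist");cv2.imwrite("pics/w3.png",im[:,:,::-1])
p=r.camera_params("wrist")
Rt=Ro.from_euler('xyz',s['eef_rot'],degrees=True).as_matrix()
for X in [(32,23,-20.5),(32,-23,-20.5),(-32,23,-20.5),(0,0,-38.5),(0,0,-20.5)]:
    print(X,proj(p,s['tcp_pos']+Rt@(np.array(X)/1000)))
im=r.capture("side");cv2.imwrite("pics/s3.png",im[:,:,::-1])
E
```

```text
time_s: 5.65
tcp_pos: [0.6396, -0.2563, 0.1394]
eef_rot: [179.9, -0.5, -1.9]
contact_force: [0.2, -0.2, -1.7]
gripper_width: 0.0455
[ 0.63955673 -0.2562768   0.13941647] [179.91279084  -0.47531433  -1.90361079] 0.045466400486370774 [ 0.23395872 -0.17722495 -1.72092879]
(32, 23, -20.5) [320.63951588 196.08384463]
(32, -23, -20.5) [208.64731594 196.14865339]
(-32, 23, -20.5) [314.42808277 329.61884278]
(0, 0, -38.5) [264.75744253 288.69567754]
(0, 0, -20.5) [264.60932051 266.75940402]
```

View pics/w3.png

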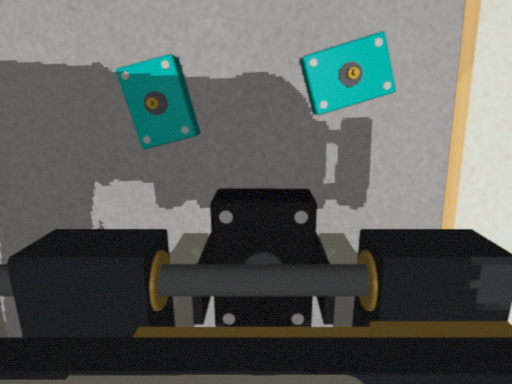

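View pics/s3.png

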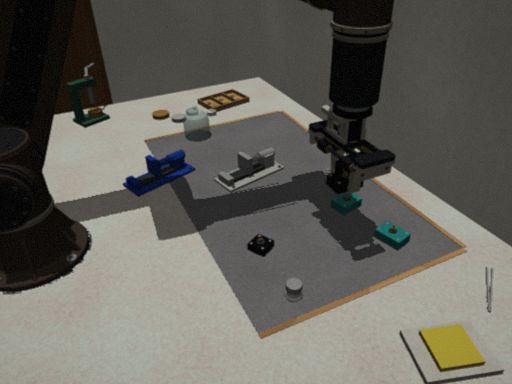

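```bash
python3 -m inch '-.009 -.017 0 0 0 0 0;-.018 -.034 0 0 0 0 0;-.018 -.034 0 0 0 0 0;-.018 -.034 0 0 0 0 0;-.018 -.034 0 0 0 0 0;-.018 -.034 0 0 0 0 0;-.018 -.034 0 0 0 0 0;-.018 -.034 0 0 0 0 0;-.018 -.034 0 0 0 0 0;-.010 -.020 0 0 0 0 0;0 0 0 0 0 -.085 0;0 0 0 0 0 -.085 0;0 0 0 0 0 -.085 0;0 0 0 0 0 0 0;0 0 0 0 0 0 0;0 0 0 0 0 0 0'
python3 - <<'E'
from h import *
for c in ("wrist","top","side"):
    im=r.capture(c);cv2.imwrite(f"pics/{c}4.png",im[:,:,::-1])
np.savez("w4.npz",**r.camera_params("wrist"))
im=cv2.imread("pics/side4.png")[100:220,170:330];cv2.imwrite("pics/s4z.png",cv2.resize(im,None,fx=4.5,fy=4.5,interpolation=cv2.INTER_CUBIC))
im=cv2.imread("pics/wrist4.png");cv2.imwrite("pics/w4z.png",cv2.resize(np.clip(im*1.3,0,255).astype(np.uint8),None,fx=1.5,fy=1.5,interpolation=cv2.INTER_CUBIC))
E
```

```text
time_s: 7.08
tcp_pos: [0.4841, 0.0583, 0.1329]
eef_rot: [180.0, 0.1, 12.5]
contact_force: [-0.6, -0.0, -1.6]
gripper_width: 0.0459
```

View pics/s4z.png

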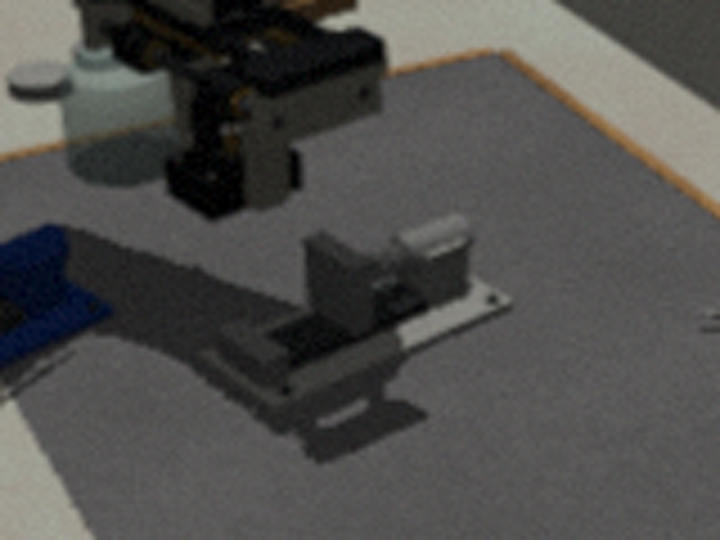

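View pics/w4z.png

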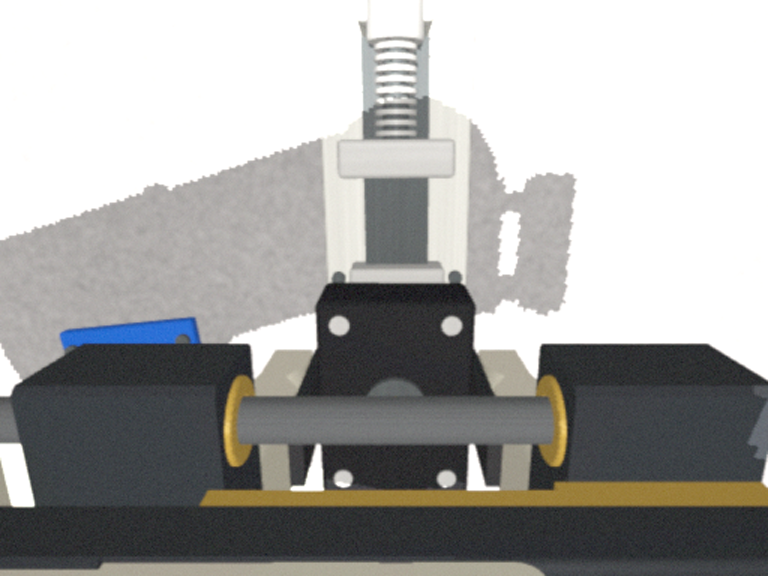

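```bash
python3 -m inch '0 0 .02 0 0 0 0;0 0 .03 0 0 0 0;0 0 .025 0 0 0 0;0 0 .0125 0 0 0 0;0 0 0 0 0 0 0;0 0 0 0 0 0 0' && python3 -m inch '.005 0 0 0 0 0 0;.01 0 0 0 0 0 0;.01 0 0 0 0 0 0;.004 0 0 0 0 0 0;.004 0 0 0 0 0 0;.004 0 0 0 0 0 0;0 0 0 0 0 0 0;0 0 0 0 0 0 0'
```

```text
time_s: 7.73
tcp_pos: [0.4844, 0.0583, 0.0458]
eef_rot: [180.0, 0.1, 12.6]
contact_force: [0.1, 0.2, -1.2]
gripper_width: 0.0457
time_s: 8.4
tcp_pos: [0.5201, 0.0664, 0.0458]
eef_rot: [180.0, 0.1, 12.7]
contact_force: [-3.6, -1.4, -0.4]
gripper_width: 0.0458
```

```bash
python3 -m inch '.003 0 0 0 0 0 0;.004 0 0 0 0 0 0;.004 0 0 0 0 0 0;.003 0 0 0 0 0 0;0 0 0 0 0 0 0;0 0 0 0 0 0 0'
python3 - <<'E'
from h import *
s=r.get_state();print(s['tcp_pos'],s['eef_rot'],s['contact_force'])
for c in ("wrist","side"):
    im=r.capture(c);cv2.imwrite(f"pics/{c}5.png",im[:,:,::-1])
im=cv2.imread("pics/side5.png")[120:210,190:310];cv2.imwrite("pics/s5z.png",cv2.resize(np.clip(im*1.5,0,255).astype(np.uint8),None,fx=6,fy=6,interpolation=cv2.INTER_CUBIC))
im=cv2.imread("pics/wrist5.png");cv2.imwrite("pics/w5z.png",cv2.resize(np.clip(im*1.3,0,255).astype(np.uint8),None,fx=1.5,fy=1.5,interpolation=cv2.INTER_CUBIC))
E
```

```text
time_s: 8.9
tcp_pos: [0.5331, 0.0694, 0.0457]
eef_rot: [180.0, 0.1, 12.7]
contact_force: [-5.9, -0.8, 1.4]
gripper_width: 0.0459
[0.53306946 0.06936242 0.04572923] [1.79984684e+02 1.26626406e-01 1.26574582e+01] [-5.88667812 -0.83169794  1.38685934]
```

View pics/s5z.png

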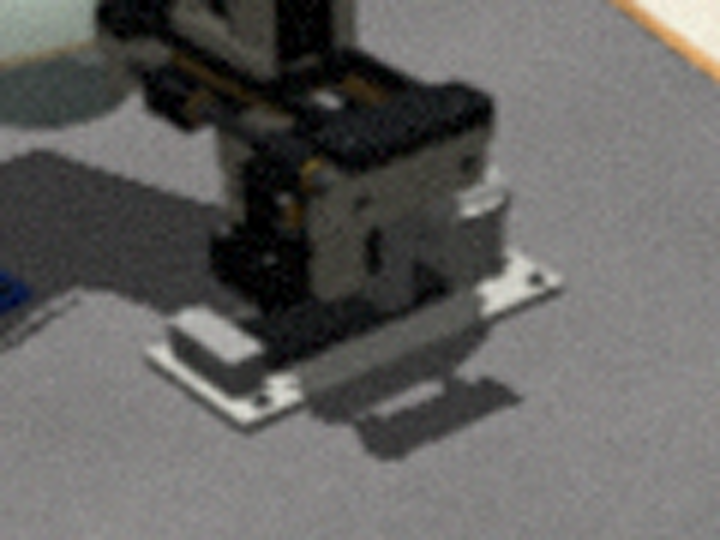

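View pics/w5z.png

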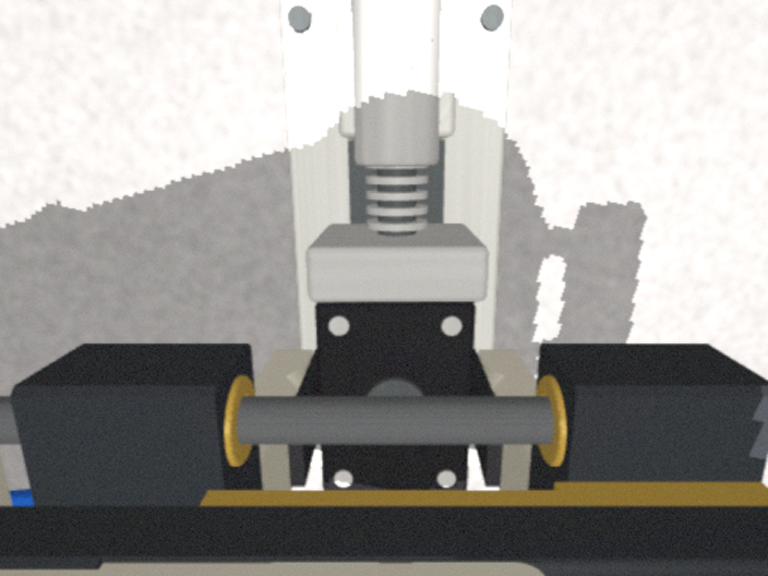

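```bash
python3 -m inch '.003 0 0 0 0 0 0;0 0 0 0 0 0 0;0 0 .006 0 0 0 0;0 0 .006 0 0 0 0;0 0 .005 0 0 0 0;0 0 .003 0 0 0 0;0 0 0 0 0 0 0;0 0 0 0 0 0 0'
```

```text
time_s: 9.67
tcp_pos: [0.5348, 0.0695, 0.0249]
eef_rot: [180.0, 0.3, 12.6]
contact_force: [-5.3, -1.3, -4.1]
gripper_width: 0.0458
```

```bash
python3 -m inch '0 0 .0015 0 0 0 0;0 0 0 0 0 0 0;0 0 .0015 0 0 0 0;0 0 0 0 0 0 0;0 0 0 0 0 0 0'
python3 - <<'E'
from h import *
for c in ("wrist","side"):
    im=r.capture(c);cv2.imwrite(f"pics/{c}6.png",im[:,:,::-1])
s=r.get_state();print(s['tcp_pos'],s['eef_rot'],s['contact_force'])
im=cv2.imread("pics/side6.png")[120:210,190:310];a=cv2.resize(np.clip(im*1.5,0,255).astype(np.uint8),None,fx=3.3,fy=3.3,interpolation=cv2.INTER_CUBIC)
im=cv2.imread("pics/wrist6.png")[120:,130:400];b=cv2.resize(np.clip(im*1.3,0,255).astype(np.uint8),None,fx=1.45,fy=1.45,interpolation=cv2.INTER_CUBIC)
o=np.zeros((400,800,3),np.uint8);o[:a.shape[0],:a.shape[1]]=a;o[:b.shape[0],400:400+b.shape[1]]=b;cv2.imwrite("pics/c6.png",o)
E
```

```text
time_s: 10.08
tcp_pos: [0.5353, 0.0697, 0.0225]
eef_rot: [180.0, 0.2, 12.7]
contact_force: [-6.9, -1.9, -0.4]
gripper_width: 0.046
[0.53532571 0.06969349 0.02249759] [179.972633     0.18761957  12.64888977] [-6.22785633 -0.62124674  0.61102073]
```

View pics/c6.png

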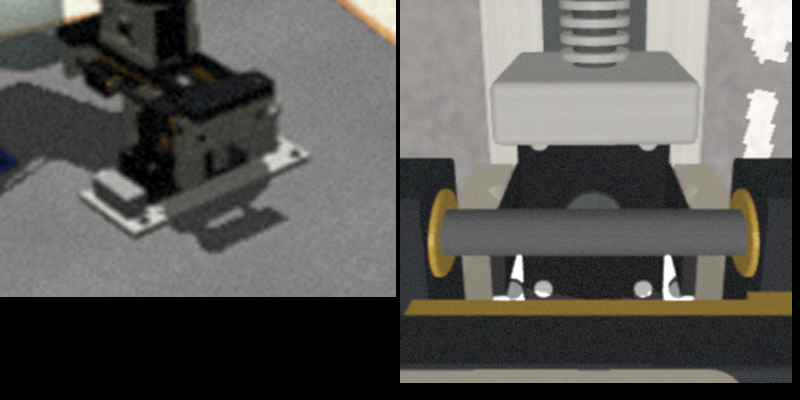

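```bash
python3 -m inch '0 0 .001 0 0 0 0;0 0 0 0 0 0 0;0 0 0 0 0 0 0' && python3 -m inch '-.002 0 0 0 0 0 0;-.002 0 0 0 0 0 0;0 0 0 0 0 0 0;0 0 0 0 0 0 0;0 0 0 0 0 0 0'
```

```text
time_s: 10.43
tcp_pos: [0.5356, 0.0697, 0.0218]
eef_rot: [180.0, 0.2, 12.7]
contact_force: [-7.6, -2.8, 2.1]
gripper_width: 0.0458
time_s: 10.85
tcp_pos: [0.5317, 0.0689, 0.0218]
eef_rot: [180.0, 0.1, 12.7]
contact_force: [-6.5, -1.9, 1.7]
gripper_width: 0.0459
```

```bash
python3 -m inch '0 0 0 0 0 0 .8;0 0 0 0 0 0 .8;0 0 0 0 0 0 .8;0 0 0 0 0 0 .8;0 0 0 0 0 0 .8;0 0 0 0 0 0 .8;0 0 0 0 0 0 .8;0 0 0 0 0 0 .8'
python3 - <<'E'
from h import *
for c in ("wrist","side"):
    im=r.capture(c);cv2.imwrite(f"pics/{c}7.png",im[:,:,::-1])
im=cv2.imread("pics/side7.png")[120:210,190:310];a=cv2.resize(np.clip(im*1.5,0,255).astype(np.uint8),None,fx=3.3,fy=3.3,interpolation=cv2.INTER_CUBIC)
im=cv2.imread("pics/wrist7.png")[120:,130:400];b=cv2.resize(np.clip(im*1.3,0,255).astype(np.uint8),None,fx=1.45,fy=1.45,interpolation=cv2.INTER_CUBIC)
o=np.zeros((400,800,3),np.uint8);o[:a.shape[0],:a.shape[1]]=a;o[:b.shape[0],400:400+b.shape[1]]=b;cv2.imwrite("pics/c7.png",o)
E
```

```text
time_s: 11.52
tcp_pos: [0.5335, 0.0697, 0.0221]
eef_rot: [-180.0, -0.0, 12.7]
contact_force: [-0.3, 0.4, -0.4]
gripper_width: 0.0703
```

View pics/c7.png

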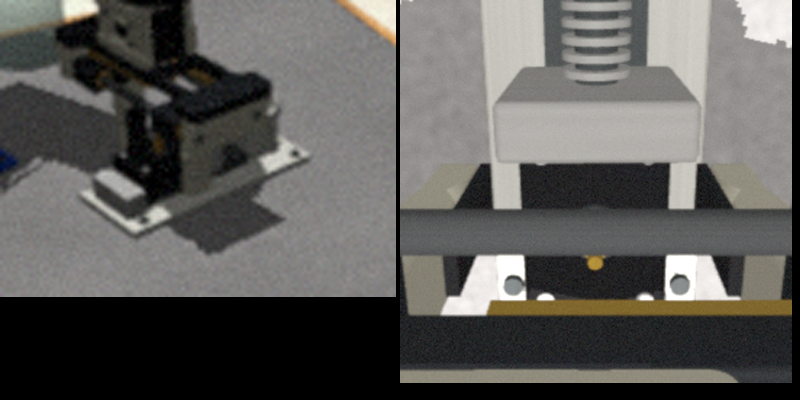

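```bash
python3 -m inch '0 0 -.01 0 0 0 .8;0 0 -.03 0 0 0 .8;0 0 -.04 0 0 0 .8;0 0 -.04 0 0 0 .8;0 0 -.04 0 0 0 .8;-.03 0 -.02 0 0 0 .8;-.03 0 0 0 0 0 .8;0 0 0 0 0 0 .8;0 0 0 0 0 0 .8'
python3 - <<'E'
from h import *
for c in ("wrist","side"):
    im=r.capture(c);cv2.imwrite(f"pics/{c}8.png",im[:,:,::-1])
np.savez("w8.npz",**r.camera_params("wrist"))
im=cv2.imread("pics/side8.png")[120:210,190:310];a=cv2.resize(np.clip(im*1.5,0,255).astype(np.uint8),None,fx=3.3,fy=3.3,interpolation=cv2.INTER_CUBIC)
im=cv2.imread("pics/wrist8.png")[90:290,190:330];b=cv2.resize(np.clip(im*1.0,0,255).astype(np.uint8),None,fx=2.8,fy=2.8,interpolation=cv2.INTER_CUBIC)
o=np.zeros((560,800,3),np.uint8);o[:a.shape[0],:a.shape[1]]=a;o[:b.shape[0],400:400+b.shape[1]]=b;cv2.imwrite("pics/c8.png",o)
E
```

```text
time_s: 12.37
tcp_pos: [0.4739, 0.0562, 0.2038]
eef_rot: [-179.9, -0.2, 12.7]
contact_force: [1.0, -0.5, 0.5]
gripper_width: 0.07
```

View pics/c8.png

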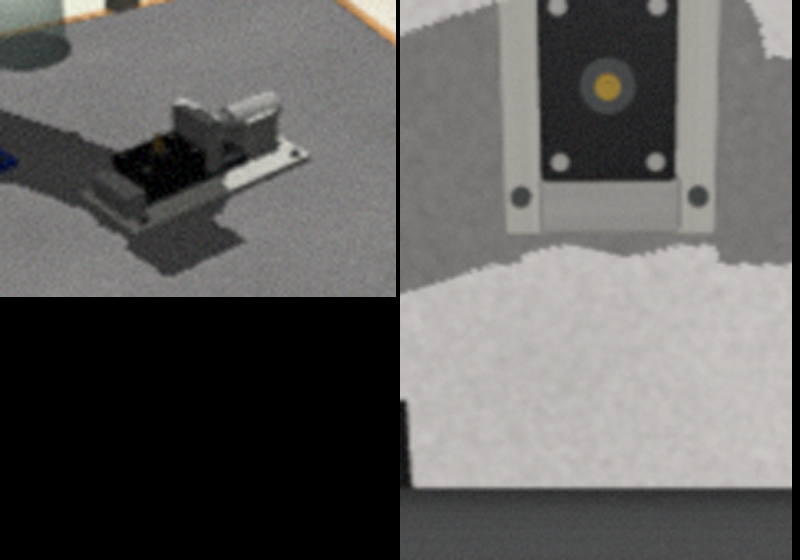

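View pics/wrist8.png

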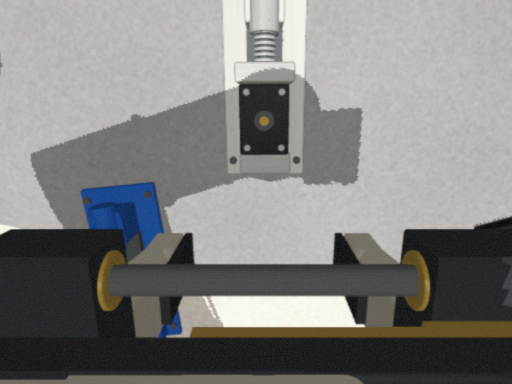

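Run:
```python
from h import *
hx=np.array([.565,.0764]);t=np.radians(12.6);c,s=np.cos(t),np.sin(t)
W=lambda x,y,z:(hx[0]+c*x/1e3-s*y/1e3,hx[1]+s*x/1e3+c*y/1e3,z/1e3)
d=np.load("w8.npz");pw={k:d[k] for k in d};ps=r.camera_params("side")
out=[]
for n,p,k,(x0,y0,x1,y1) in (("side",ps,6,(205,130,270,190)),("wrist",pw,4.5,(215,50,315,180))):
    im=cv2.imread(f"pics/{n}8.png");im=cv2.resize(np.clip(im[y0:y1,x0:x1]*1.4,0,255).astype(np.uint8),None,fx=k,fy=k,interpolation=cv2.INTER_CUBIC)
    P=lambda *X:tuple(int(v) for v in (proj(p,W(*X))-[x0,y0]+.5)*k)
    for z in (18,42):
        q=[P(-38+a,b,z) for a,b in ((32,23),(32,-23),(-32,-23),(-32,23))]
        for i in range(4):cv2.line(im,q[i],q[(i+1)%4],(0,255,255) if z==42 else (0,0,255),1)
    cv2.line(im,P(-38,0,42),P(-38,0,60),(0,255,0),1)
    q=[P(*a) for a in ((-90,-25,30),(-70,-25,30),(-70,25,30),(-90,25,30))]
    for i in range(4):cv2.line(im,q[i],q[(i+1)%4],(255,120,0),1)
    out.append(im)
o=np.zeros((590,850,3),np.uint8)
o[:out[0].shape[0],:out[0].shape[1]]=out[0];o[:out[1].shape[0],400:400+out[1].shape[1]]=out[1];cv2.imwrite("pics/c9.png",o[:590,:800] if False else cv2.resize(o,(800,555)))
im=r.capture("top");cv2.imwrite("pics/top9.png",im[:,:,::-1])
print(r.recognise("small_movement","top"),r.recognise("movement","top"))
```

```text
[{'xy': [314.3, 224.7], 'p': 0.58}] [{'xy': [352.6, 126.8], 'p': 0.97}, {'xy': [298.6, 129.0], 'p': 0.56}, {'xy': [210.9, 202.1], 'p': 0.41}]
```

View pics/c9.png

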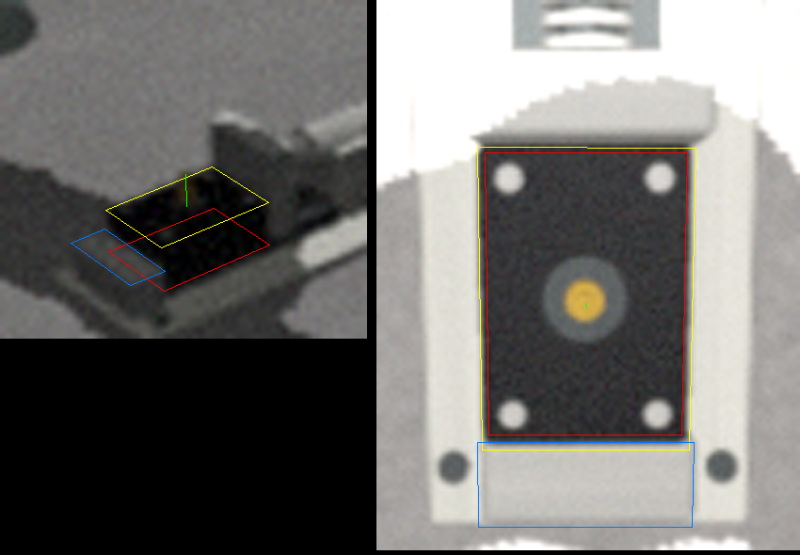

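The predicted outlines fit: the movement is seated, centred and clamped, and the square movement is at its starting place (314,225).

Run:
```python
from plant import r
print(r.get_state()['contact_force']);print(r.close_job())
```

```text
[-0.28887416 -0.02899026 -0.07226648]
the job is handed in; nothing more can be done
None
```

The oblong movement is clamped in the grey holder, and the job was handed in at about 12.5 s with the arm clear of everything. I gripped it across its width, pushed the sprung jaw back about 22 mm with it, lowered it onto the seat and released it.

**Placement:** In the last wrist and side pictures, an outline of a seated, clamped movement lies over the real one within 1–3 mm. It is flat with its shaft up, centred, flush with the fixed jaw, and the sprung jaw is closed on its far end. In the side view the outline of the fixed jaw is off by a few pixels too, so I put that down to calibration.

**Square movement:** It was detected within about 3 pixels (about 6 mm) of its first position. That is within the detector's scatter, and the arm never went near it.

**Forces:** The readings I took stayed below 10 N, and the reading was about 0 N at the end.

**Disagreements:** One reading while lowering showed about 4 N of downward pull that I did not explain; it was gone at the next step. Measured widths in the wrist camera came out about 4% smaller than the given dimensions.

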